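Register a drawing on the pen tablet

TASK

Register the drawing that is clipped to the pen tablet: take the stylus out of the turntable caddy and touch its nib gently down inside the small circle of each of the three printed register crosses, first the far-left one, then the far-right, then the near-right as the robot sees them, resting about half a second on each and touching the drawing and tablet nowhere else. Then stand the stylus back in the caddy tube it came from, nib down and all the way in, let go, and leave all other things where they are.

Things in the scene. Friction and masses are not known exactly. Their poses are not given: they have to be found in the camera images.
- tablet: black pen tablet, flat and fixed: 195 (its x) by 300 (its y) by 9 mm. Origin under its centre; its x points away from the robot, y to the robot's left, yawed up to 0.25 rad. A white A5 drawing lies on it; at the middle of its far edge an aluminium paper clip stands 9 mm above its top. Grey keys and the eraser are on its left border
- mark_far_left (a point): centre of the register cross at the drawing's far-left corner, on the tablet's top face (9 mm above the bench). Each cross is a 15 mm circle with 26 mm hair lines through it; the three crosses are corners of a 110 by 176 mm rectangle. The near-left corner has no cross but a ruled title block
- mark_far_right (a point): centre of the register cross at the far-right corner of the drawing
- mark_near_right (a point): centre of the register cross at the near-right corner of the drawing
- caddy: blue turntable caddy left or right of the tablet, turned any way; fixed foot, origin on the bench under its axis. Drum 150 mm across with six upright tubes 50 mm from the axis, 60 degrees apart: bore 17 mm, flaring to 25 mm at the mouths 98 mm above the bench; middle knob 83 mm high. Two tubes are empty. The drum can be turned but stays where left (0.04 N m)
- stylus_tube (a point): middle of the floor of the stylus's own tube, 18 mm above the bench; the mouth is 80 mm straight above it. Turns with the drum
- stylus: grey stylus 165 mm long, about 26 g: round barrel 13 mm thick from 34 mm above its point to the tail, below that a cone and a thin white nib; black rocker switch and rubber sleeve. The longest tool in the caddy. Stands nib down, leaning up to 4 degrees, in its 80 mm deep tube, tail about 183 mm above the bench. Origin at the nib's point, z along the barrel to the tail
- stylus_tip (a point): point of the stylus's nib. The nib is 3 mm thick, stands 7 mm out of the cone and springs back into it by up to 4 mm: it begins to give at 0.7 N, is all the way in at 3.5 N, and behind that the stylus is rigid
- stylus_tail (a point): centre of the flat tail end of the stylus, 165 mm from the nib's point
- pencil: wooden pencil, 8 mm thick, 140 mm long, standing in the tube next to the stylus (60 degrees on, anticlockwise from above); origin at its point
- ballpoint: steel ballpoint with clip, 10 mm thick, 142 mm long, in the tube across from the stylus; origin at its point
- marker: white marker with black cap, 14 mm thick, 130 mm long, in the tube 240 degrees on, anticlockwise from above; origin at its lower end
- eraser: red eraser 45 by 20 by 12 mm lying on the near part of the tablet's left border; origin under its centre
- mug: aluminium mug, 80 mm across, 88 mm high, standing behind the tablet; origin under its centre
- pen_case: glass case 190 by 62 by 30 mm with a fountain pen in it, behind the tablet; origin under its centre
- ruler: steel ruler 300 by 28 by 4 mm lying in front of the tablet; origin under its centre
- tin: tin geometry box, 90 by 194 mm, 23 mm high, closed by a hinged lid, on the other side of the tablet from the caddy; origin on the bench under its centre
- tin_lid (a joint): hinged lid of the tin box: 0 rad closed, as it starts; grows as it opens
There are look-alikes about, which are no part of the job. There is more than one size of the tin; the job needs the smaller.

How it is judged:
On the way, in this order (a step that is already met when the one before it is completed fails the run):
1. the stylus is lifted out of the caddy (height (world z) of stylus_tip above 0.1 m), for 0.1 s.
2. the nib rests on the far-left cross, inside its circle (horizontal distance between stylus_tip and mark_far_left below 0.0075 m and contact force between stylus and tablet above 0.3 N), for 0.2 s.
3. the nib rests on the far-right cross, inside its circle (horizontal distance between stylus_tip and mark_far_right below 0.0075 m and contact force between stylus and tablet above 0.3 N), for 0.2 s.
4. the nib rests on the near-right cross, inside its circle (horizontal distance between stylus_tip and mark_near_right below 0.0075 m and contact force between stylus and tablet above 0.3 N), for 0.2 s.
At the end, for the whole second after the job is handed in: Stylus released, at rest, nib down in its own tube: point within 10 mm of the tube floor's centre sideways and 8 mm in height, within 0.15 rad of upright. Mug, case, ruler within 30 mm, eraser 15 mm, other pens 50 mm of where they were; tin shut (horizontal distance between stylus_tip and stylus_tube below 0.01 m and height (world z) of stylus_tip below 0.026 m and angle between stylus's own z axis and vertical below 0.15 rad and linear speed of stylus below 0.02 m/s and distance of each of mug, pen_case, ruler from where it was at the start of the episode below 0.03 m and distance of eraser from where it was at the start of the episode below 0.015 m and distance of each of pencil, ballpoint, marker from where it was at the start of the episode below 0.05 m and value of joint tin_lid below 0.1 rad); the robot touches nothing.
It fails at once if the stylus is pressed on the tablet with more than 15 N (contact force between stylus and tablet above 15 N).
It fails at once if the stylus touches the tablet or drawing more than 12 mm away from every cross (contact force between stylus and tablet above 0.2 N and horizontal distance between stylus_tip and mark_far_left above 0.012 m and horizontal distance between stylus_tip and mark_far_right above 0.012 m and horizontal distance between stylus_tip and mark_near_right above 0.012 m).
It fails at once if the robot itself touches the tablet (contact force between any of the fingers, the arm and tablet above 0.5 N).
It fails at once if the mug, glass case, ruler or eraser is pushed away or the tin's lid lifted (distance of any of mug, pen_case, ruler from where it was at the start of the episode above 0.03 m or distance of eraser from where it was at the start of the episode above 0.015 m or value of joint tin_lid above 0.3 rad).
It fails at once if another pen is carried off or the drum is swung round (distance of any of pencil, ballpoint, marker from where it was at the start of the episode above 0.05 m).
It also fails if it takes over 72 s, if anything falls off the work surface, if the arm or the gripper's body presses on something with over 40 N, if the wrist force passes 120 N, or if a joint passes its speed limit or range.

ROBOT

A 6-joint arm with a two-finger parallel gripper is mounted at the origin on the work surface. World frame = base frame: x ahead of the robot, y to its left, z up, the work surface at z = 0. Lengths are in m, angles in rad, forces in N, time in s.
With the tool pointing down it reaches from about 0.25 to 0.725 m from the base axis. Payload 4 kg.
Tool frame: the origin (TCP) lies at the very end of the fingers, on their centre line; the grasp point (between the pads) lies 19 mm behind it; z points along the fingers, y is the line along which they close (so a half turn about z gives the same grasp; the last joint's range is limited). The gripper opens to 85 mm and grips with 20 to 120 N. Pads are 22 mm wide; open, the fingers measure 114 mm over their backs; the gripper's body (76 mm by 85 mm) begins 54 mm behind the grasp point. The pads swing forward as they close: fully open they stand 13 mm farther back than shut.
Start: joints at [1.127, 0.241, 0.005, 1.335, 0, 1.571], TCP at [0.215, 0.452, 0.231] pointing down, gripper open.
Joint ranges: [-2.72, 2.72], [-1.05, 1.87], [-1.09, 1.28], [-1.99, 2.15], [-1.42, 1.44], [-3.14, 3.14]. Speed limits (rad/s): [2.79, 2.79, 3.14, 3.14, 3.14, 3.14].

INTERFACE

Orientations are given as a unit quaternion [x, y, z, w].
In Python, from workcell import * gives the robot as it stands. The module is installed in compiled form; this text tells all that it offers.
- The arm moves only by the tool send_rows, never from a script. Its argument "steps" is text: rows parted by semicolons, each of 7 numbers parted by spaces: the opening, from -1 (shut) to 1 (fully open), then the shift along the world's x, y, z in m, then the turn, a rotation vector about the world's x, y, z in rad. A call has exactly 5 rows; each row shifts and turns the commanded pose from where the row before left it; what a row does not reach is not made up. A row lasts 1/12 s, in which the tool goes at most 41.7 mm and 7.16 degrees, less where a joint would pass 70% of its speed; a pose out of reach is approached as far as the arm can. A call is refused whole if a number of a shift passes 0.0417 or a number of a turn 0.125, either way. A call with a gripper value outside its range is refused whole. The fingers move at their own pace and stop on an object; the grip force is fixed at half the most. Time passes only in rows, so rows that do not move let the fingers close, or fill a call up. It gives the time, the measured TCP pose, the force, the opening and the grip force at its end, in the units of the state.
- get_obs(): the state, without advancing time (a new reading comes with each control period).
- camera(name): name is "scene" or "top" or "wrist"; returns a dict with "frame" (384x512x3 uint8, red, green, blue), "range_z" (384x512 float32, m along the optical axis (not along the pixel's ray), 0 where there is no reading), "camera_matrix" (3x3 intrinsics, pixels), "k1" (the pictures are not rectified: a ray, as slopes to the right and down, at radius r is drawn at 1 + k1 r^2 times it, then the intrinsics apply), "extrinsics" (4x4, takes a point from world to camera coordinates); the wrist camera has in their place "T_tool_cam" (4x4, takes a point from camera to tool coordinates, whose origin is the TCP and whose axes are the flange's). Camera axes: x right, y down, z forward; pixel columns grow to the right and rows downward; lengths in m; the calibration is good to about 2 mm. A picture is of the moment at which its call begins: read the wrist's pose just before it.
- job_done(): hands the job in; it is judged then, once.
The state is a dict: "clock": time; "joint_pos": joint angles; "joint_vel": joint speeds; "tau": joint torques, N m; "eef_pos": TCP position; "tool_rot": TCP orientation; "ft_force": force on the tool from outside, world axes, zero at the start; "ft_torque": the same for the moment, N m; "grip_width": finger opening in m; "grasp_force": force on a finger pad.
Only numpy, scipy, OpenCV 4.12 (cv2) and the standard library are available. Lean on these libraries where they do the work, as an engineer would, in place of code of your own. Each camera call takes 0.05 s, during which the arm holds its last target. There are 200 camera calls.

## Working session

There is one attempt and no reset: what is moved stays moved. The work goes in short steps, Python scripts to look and compute and a tool call to move; the robot and the scene stay as the last step left them, time stands still between calls to the robot, and variables do not carry over. Pictures are saved under pics/ and viewed, at most 10 in all, crops included, and the job is handed in when it is done.

Besides the shell and the picture viewer there is one more tool, called after "Call:" by a JSON object that holds its "method" and its "body", one argument or row to a line. send_rows: Moves the arm, as the interface text tells. Its arguments: {"type":"object","properties":{"steps":{"type":"string"}},"required":["steps"]}

```bash
mkdir -p pics; cat > h.py <<'E'
from workcell import *
import numpy as np, cv2
from scipy.spatial.transform import Rotation as R
def T_wc(c, obs=None):
    if "extrinsics" in c: return np.linalg.inv(c["extrinsics"])
    T=np.eye(4); T[:3,:3]=R.from_quat(obs["tool_rot"]).as_matrix(); T[:3,3]=obs["eef_pos"]
    return T@c["T_tool_cam"]
def rays(c,uv):
    K=c["camera_matrix"]; uv=np.atleast_2d(uv).astype(float)
    d=np.array([(uv[:,0]-K[0,2])/K[0,0],(uv[:,1]-K[1,2])/K[1,1]]).T; s=d.copy()
    for _ in range(20): s=d/(1+c["k1"]*(s**2).sum(1,keepdims=True))
    return np.c_[s,np.ones(len(s))]
def pts(c,uv,T,z=None):
    """world points: by range image, or on plane z"""
    uv=np.atleast_2d(uv); r=rays(c,uv)@T[:3,:3].T
    if z is None: t=c["range_z"][uv[:,1].astype(int),uv[:,0].astype(int)]
    else: t=(z-T[2,3])/r[:,2]
    return T[:3,3]+r*np.reshape(t,(-1,1))
def cloud(c,T):
    v,u=np.mgrid[0:384,0:512]; return pts(c,np.c_[u.ravel(),v.ravel()],T).reshape(384,512,3)
def proj(c,P,T):
    p=(np.atleast_2d(P)-T[:3,3])@T[:3,:3]; s=p[:,:2]/p[:,2:]; s=s*(1+c["k1"]*(s**2).sum(1,keepdims=True))
    K=c["camera_matrix"]; return np.c_[s[:,0]*K[0,0]+K[0,2],s[:,1]*K[1,1]+K[1,2]]
def save(n,im,s=1): cv2.imwrite("pics/"+n,cv2.resize(im[...,::-1],None,fx=s,fy=s,interpolation=cv2.INTER_CUBIC))
E
python3 - <<'E'
from h import *
import pickle
o=get_obs(); d={}
for n in("scene","top","wrist"):
    c=camera(n); d[n]=c; print(n,c["camera_matrix"].tolist(),c["k1"],T_wc(c,o).round(3).tolist())
pickle.dump((o,d),open("d0.pkl","wb"))
save("top0.png",d["top"]["frame"],1.5)
save("scene0.png",d["scene"]["frame"],1.5)
print(o)
E
```

```text
scene [[347.8298614314616, 0.0, 253.92515401927096], [0.0, 347.8298614314616, 187.10673170622695], [0.0, 0.0, 1.0]] -0.010179255710751794 [[-0.538, 0.472, -0.699, 1.283], [0.843, 0.299, -0.447, 0.45], [-0.002, -0.829, -0.559, 0.728], [0.0, 0.0, 0.0, 1.0]]
top [[486.12719060595396, 0.0, 264.1640227376524], [0.0, 486.12719060595396, 194.36125447705808], [0.0, 0.0, 1.0]] 0.058125383619945584 [[0.024, -0.993, 0.115, 0.367], [-1.0, -0.023, 0.013, -0.034], [-0.011, -0.115, -0.993, 1.523], [0.0, 0.0, 0.0, 1.0]]
wrist [[280.8483023176381, 0.0, 252.89716610736755], [0.0, 280.8483023176381, 190.31589940353132], [0.0, 0.0, 1.0]] -0.022267106187387475 [[0.43, 0.859, 0.278, 0.145], [0.903, -0.408, -0.135, 0.486], [-0.003, 0.309, -0.951, 0.375], [0.0, 0.0, 0.0, 1.0]]
{'clock': 0.0, 'joint_pos': array([ 1.12700055e+00,  2.41394247e-01,  3.72937897e-03,  1.33518443e+00,
       -2.27595503e-06,  1.57079571e+00]), 'joint_vel': array([-0.0011864 ,  0.00047104, -0.00208759, -0.0001945 , -0.00054547,
        0.00140996]), 'tau': array([-7.80518676e-04, -3.72320580e+01,  2.52406186e+01,  1.69835048e-02,
       -1.04848871e-04, -7.84161728e-06]), 'eef_pos': array([0.21441826, 0.45100086, 0.23042427]), 'tool_rot': array([ 2.20080959e-01,  9.75481070e-01, -1.00156858e-03, -2.24800701e-04]), 'ft_force': array([-0.02584994,  0.66712903, -0.50417649]), 'ft_torque': array([ 0.02999957, -0.00166045,  0.04596819]), 'grasp_force': 0.0, 'grip_width': 0.08576634236117789}
```

View pics/top0.png

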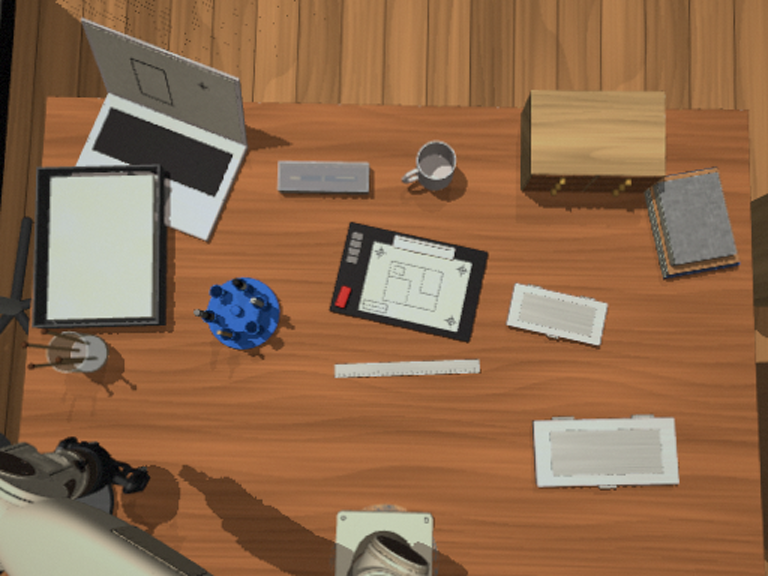

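View pics/scene0.png

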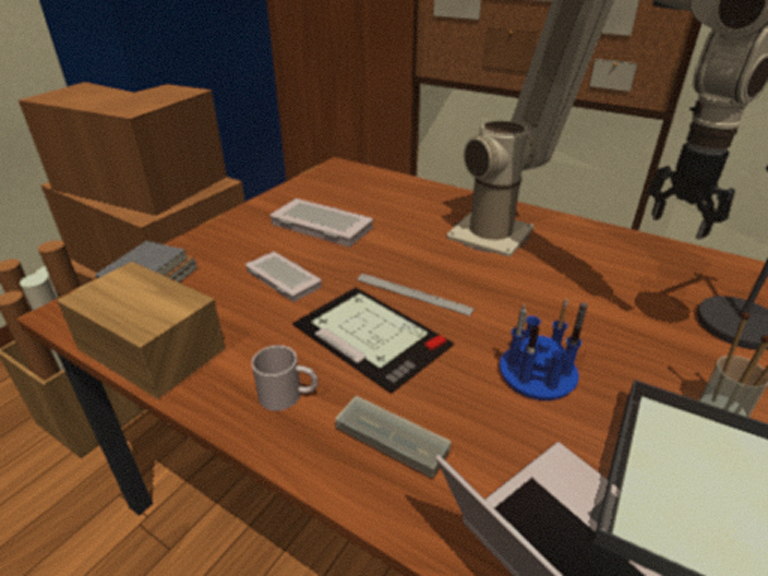

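Top view: caddy at (240,313), tablet centre near (408,281), far-left cross (380,251), far-right (463,269), near-right (450,321). The small tin is at (557,314), a look-alike big tin at (606,452), and a tablet look-alike at left (100,245). Next I check the points by numbers and take one close crop of the caddy.

```bash
python3 - <<'E'
from h import *
import pickle
o,d=pickle.load(open("d0.pkl","rb"))
c=d["top"];T=T_wc(c)
P=pts(c,np.array([[380,251],[463,269],[450,321]])/1.5,T,.009);print(P.round(4))
print(np.linalg.norm(P[0]-P[1]),np.linalg.norm(P[1]-P[2]))
W=cloud(c,T)
# caddy: blue pixels
def blue(f):
    f=f.astype(int); return (f[...,2]>f[...,0]*1.6+20)&(f[...,2]>f[...,1]*1.3+10)
for n in("top","scene"):
    c=d[n];T=T_wc(c);W=cloud(c,T);m=blue(c["frame"])
    v,u=np.nonzero(m); Q=W[m]; s=(Q[:,1]>0.05)&(Q[:,0]>.2)&(Q[:,0]<.7)&(Q[:,1]<.5);Q=Q[s]
    print(n,s.sum(),Q.min(0).round(3),Q.max(0).round(3))
    # tall points near
    cx=(Q.min(0)+Q.max(0))/2
    near=(np.hypot(W[...,0]-cx[0],W[...,1]-cx[1])<.1)&(W[...,2]>.105)&(W[...,2]<.22)
    vv,uu=np.nonzero(near)
    o_=np.argsort(-W[near][:,2])[::max(1,len(vv)//25)]
    for i in o_: print(uu[i],vv[i],W[vv[i],uu[i]].round(3),c["frame"][vv[i],uu[i]])
a=cv2.resize(d["top"]["frame"][175:240,125:200],(750//2*1,650//2))
b=cv2.resize(d["scene"]["frame"][195:270,325:400],(400,400))
im=np.zeros((400,780,3),np.uint8); im[:325,:375]=a; im[:,380:]=b
save("caddy.png",im)
E
```

```text
[[ 0.6263  0.0225  0.009 ]
 [ 0.592  -0.1524  0.009 ]
 [ 0.4822 -0.127   0.009 ]]
0.17827088170357824 0.11270979065082992
top 1671 [ 0.416  0.231 -0.006] [0.563 0.375 0.151]
130 207 [0.477 0.352 0.188] [135 129 121]
131 210 [0.469 0.351 0.183] [94 85 78]
130 209 [0.472 0.354 0.181] [123 117 108]
132 210 [0.47  0.349 0.179] [57 50 45]
132 206 [0.481 0.35  0.176] [97 82 69]
135 209 [0.474 0.345 0.164] [43 41 39]
135 208 [0.477 0.346 0.159] [42 42 39]
134 211 [0.469 0.349 0.157] [78 57 50]
144 221 [0.441 0.321 0.153] [104 115 144]
136 208 [0.478 0.346 0.151] [34 31 31]
135 207 [0.48  0.349 0.15 ] [63 48 39]
155 186 [0.542 0.296 0.149] [61 64 82]
158 187 [0.539 0.288 0.148] [28 28 27]
169 201 [0.5   0.255 0.146] [139 137 129]
158 188 [0.537 0.288 0.144] [33 31 30]
155 189 [0.534 0.297 0.143] [32 50 86]
170 199 [0.507 0.254 0.139] [142 146 138]
159 188 [0.538 0.287 0.137] [19 19 19]
149 221 [0.443 0.312 0.131] [50 42 35]
159 190 [0.533 0.289 0.128] [ 7  7 12]
138 208 [0.48  0.347 0.126] [12 15 23]
168 202 [0.499 0.262 0.124] [ 58  72 101]
139 209 [0.478 0.346 0.119] [10  7  7]
150 223 [0.
[... 479 characters left out ...]
 [0.482 0.355 0.147] [50 44 40]
346 209 [0.511 0.255 0.145] [89 60 45]
357 221 [0.543 0.297 0.144] [26 14 14]
350 210 [0.503 0.264 0.14 ] [105  75  59]
375 206 [0.445 0.316 0.138] [84 55 33]
358 223 [0.539 0.3   0.135] [52 43 51]
357 224 [0.541 0.298 0.133] [36 29 39]
376 208 [0.442 0.32  0.13 ] [104  71  42]
383 220 [0.482 0.351 0.128] [32 19 17]
386 221 [0.478 0.358 0.126] [63 37 23]
346 215 [0.509 0.257 0.124] [82 76 69]
357 227 [0.538 0.299 0.121] [25 30 58]
347 217 [0.509 0.261 0.118] [84 84 72]
353 229 [0.547 0.292 0.116] [21 12 16]
344 217 [0.508 0.252 0.114] [95 61 42]
354 231 [0.547 0.295 0.111] [49 40 34]
353 231 [0.545 0.292 0.108] [50 46 39]
383 227 [0.482 0.355 0.106] [35 28 26]
```

View pics/caddy.png

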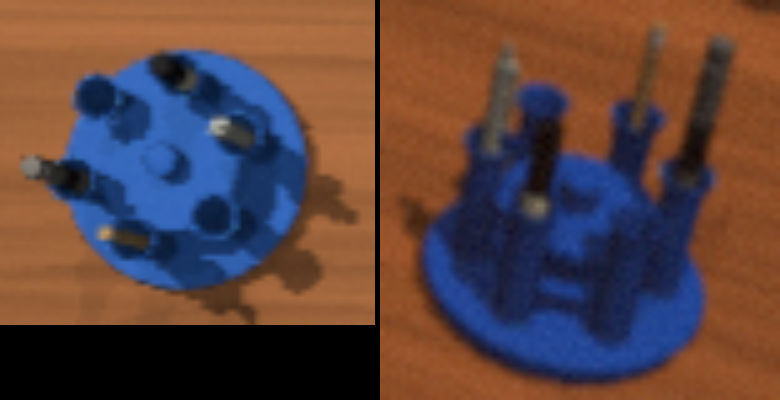

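Candidates for the stylus, in top-frame pixels: stylus (130,207), pencil (144,221), ballpoint (169,201), marker (157,187). The crop shows the tallest tool, grey with a black sleeve, at the left. Its tail is at (0.476, 0.353, 0.184), which matches the 183 mm given. The pencil is 60° anticlockwise from it and the ballpoint is across, so the choice fits. Moving above it now.

Call:
{"method": "send_rows", "body": {
  "steps": "0.1 0.026 -0.01 0.008 0 0 0.072;0.1 0.026 -0.01 0.008 0 0 0.072;0.1 0.026 -0.01 0.008 0 0 0.072;0.1 0.026 -0.01 0.008 0 0 0.072;0.1 0.026 -0.01 0.008 0 0 0.072"
}}

```text
clock: 0.57
eef_pos: [0.3456, 0.4009, 0.2714]
tool_rot: [0.04, 0.999, -0.0, -0.0]
ft_force: [0.1, 0.2, -0.6]
grip_width: 0.0468
grasp_force: 0.0
```

Call:
{"method": "send_rows", "body": {
  "steps": "0.1 0.026 -0.01 0.004 0 0 0.072;0.1 0.026 -0.01 0.004 0 0 0.072;0.1 0.026 -0.01 0.004 0 0 0.072;0.1 0.026 -0.01 0.004 0 0 0.072;0.1 0.0 0 0 0 0 0.072"
}}

```text
clock: 0.98
eef_pos: [0.453, 0.3595, 0.287]
tool_rot: [-0.137, 0.991, -0.001, 0.001]
ft_force: [-0.8, 0.4, -0.7]
grip_width: 0.0467
grasp_force: 0.0
```

```bash
python3 - <<'E'
from h import *
import pickle
o=get_obs(); c=camera("wrist"); pickle.dump((o,c),open("d1.pkl","wb"))
T=T_wc(c,o); print(o["eef_pos"],R.from_quat(o["tool_rot"]).as_matrix().round(3).tolist(),o["joint_pos"].round(3),o["grip_width"],T[:3,3])
W=cloud(c,T); near=(np.hypot(W[...,0]-.48,W[...,1]-.353)<.04)&(W[...,2]>.115)&(W[...,2]<.2)
vv,uu=np.nonzero(near); Q=W[near]
for lo in np.arange(.115,.195,.01):
    s=(Q[:,2]>=lo)&(Q[:,2]<lo+.01)
    if s.any(): print(lo.round(3),s.sum(),np.median(Q[s],0).round(4),uu[s].mean().round(),vv[s].mean().round())
save("w1.png",c["frame"],1.5)
E
```

```text
[0.45301296 0.3594956  0.2869788 ] [[-0.963, -0.271, 0.002], [-0.271, 0.963, -0.001], [-0.002, -0.001, -1.0]] [ 0.672  0.388  0.353  1.535 -0.002  0.397] 0.04666140544648675 [0.37816569 0.33889846 0.43092264]
0.115 29 [0.4732 0.3516 0.1203] 242.0 186.0
0.125 35 [0.4733 0.3529 0.1296] 242.0 188.0
0.135 39 [0.474  0.3524 0.1391] 242.0 192.0
0.145 39 [0.4738 0.3518 0.1499] 241.0 195.0
0.155 38 [0.4739 0.3523 0.1599] 241.0 198.0
0.165 46 [0.4741 0.3524 0.1708] 240.0 202.0
0.175 151 [0.4774 0.3535 0.1839] 240.0 209.0
0.185 16 [0.4809 0.3541 0.1856] 239.0 213.0
```

View pics/w1.png

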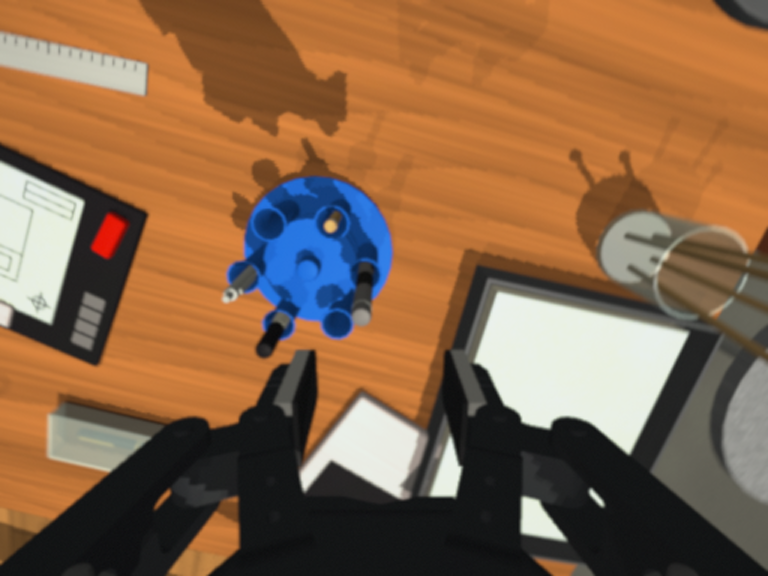

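The wrist view shows the stylus barrel at (361,290) with its tail at (361,317). Its axis is near (0.479, 0.354) and close to upright. Moving over it and partly down.

Call:
{"method": "send_rows", "body": {
  "steps": "0.1 0.026 -0.0055 0 0 0 0;0.1 0 0 -0.01 0 0 0;0.1 0 0 -0.02 0 0 0;0.1 0 0 -0.02 0 0 0;0.1 0 0 0 0 0 0"
}}

```text
clock: 1.45
eef_pos: [0.4722, 0.3547, 0.2325]
tool_rot: [-0.137, 0.991, -0.002, -0.004]
ft_force: [-0.1, -1.2, -0.5]
grip_width: 0.0468
grasp_force: 0.0
```

Call:
{"method": "send_rows", "body": {
  "steps": "0.1 0 0 0 0 0 0;0.1 0 0 0 0 0 0;0.1 0 0 0 0 0 0;0.1 0 0 0 0 0 0;0.1 0 0 0 0 0 0"
}}

```text
clock: 1.87
eef_pos: [0.475, 0.3565, 0.2385]
tool_rot: [-0.138, 0.99, 0.001, 0.001]
ft_force: [0.1, 0.3, -0.5]
grip_width: 0.0469
grasp_force: 0.0
```

```bash
python3 - <<'E'
from h import *
import pickle
o=get_obs(); c=camera("wrist"); pickle.dump((o,c),open("d2.pkl","wb"))
T=T_wc(c,o); print(o["eef_pos"],R.from_quat(o["tool_rot"]).as_matrix().round(3).tolist())
W=cloud(c,T); near=(np.hypot(W[...,0]-.48,W[...,1]-.353)<.03)&(W[...,2]>.105)&(W[...,2]<.2)
vv,uu=np.nonzero(near); Q=W[near]
for lo in np.arange(.105,.195,.01):
    s=(Q[:,2]>=lo)&(Q[:,2]<lo+.01)
    if s.any(): print(lo.round(3),s.sum(),np.median(Q[s],0).round(4),Q[s].min(0).round(3),Q[s].max(0).round(3),uu[s].mean().round(),vv[s].mean().round())
f=c["frame"].astype(int); m=(f[...,2]>f[...,0]*1.6+20)&(f[...,2]>f[...,1]*1.3+10)
s=m&(abs(W[...,2]-.098)<.004)
# tube mouth ring points near stylus; fit of all mouths
q=W[s]; print(s.sum(), q.min(0),q.max(0))
base=m&(W[...,2]<.03)&(W[...,2]>.0); q=W[base]; print(q.min(0),q.max(0))
save("w2.png",c["frame"][100:384,150:400],2)
E
```

```text
[0.47503018 0.35651526 0.23853891] [[-0.962, -0.273, 0.002], [-0.273, 0.962, 0.001], [-0.002, 0.001, -1.0]]
0.105 35 [0.4736 0.352  0.1104] [0.472 0.347 0.105] [0.48  0.359 0.115] 249.0 178.0
0.115 42 [0.4738 0.3526 0.1201] [0.473 0.348 0.115] [0.479 0.36  0.125] 249.0 181.0
0.125 55 [0.4744 0.3527 0.1308] [0.473 0.348 0.125] [0.479 0.36  0.135] 249.0 185.0
0.135 45 [0.4748 0.3529 0.1399] [0.474 0.348 0.135] [0.48  0.36  0.144] 249.0 188.0
0.145 57 [0.4749 0.3529 0.1501] [0.474 0.349 0.145] [0.479 0.36  0.155] 249.0 192.0
0.155 59 [0.4752 0.3532 0.1599] [0.474 0.349 0.155] [0.482 0.361 0.165] 249.0 196.0
0.165 69 [0.4753 0.3534 0.1709] [0.474 0.349 0.165] [0.481 0.361 0.175] 249.0 201.0
0.175 235 [0.479  0.3553 0.1839] [0.474 0.349 0.175] [0.487 0.362 0.185] 250.0 211.0
0.185 21 [0.4798 0.355  0.1852] [0.475 0.351 0.185] [0.485 0.36  0.186] 249.0 213.0
1269 [0.42854698 0.24351281 0.09400455] [0.55117977 0.36607956 0.10148909]
[0.4168003  0.22651672 0.00063331] [0.56448784 0.37838795 0.0299753 ]
```

View pics/w2.png

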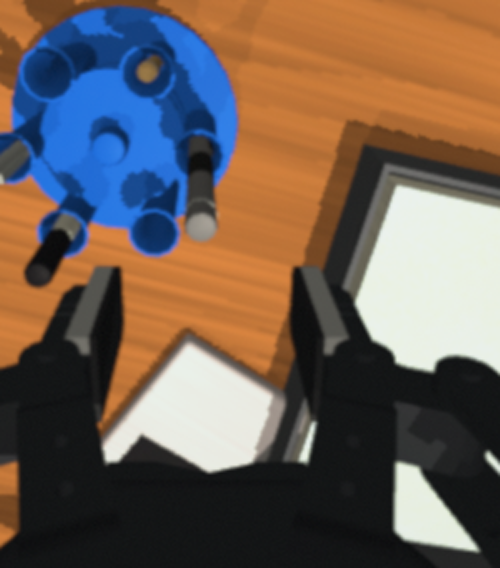

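The stylus tail centre is at (0.480, 0.355, 0.184) (crop pixel (201,225)), to the gripper's right of a centred pass. Mouths and knob are clear. Descending around it now.

Call:
{"method": "send_rows", "body": {
  "steps": "0.1 0.005 -0.002 0 0 0 0;0.1 0 0 -0.01 0 0 0;0.1 0 0 -0.025 0 0 0;0.1 0 0 -0.025 0 0 0;0.1 0 0 -0.02 0 0 0"
}}

```text
clock: 2.33
eef_pos: [0.4793, 0.3534, 0.155]
tool_rot: [-0.137, 0.991, -0.0, -0.001]
ft_force: [0.5, -0.3, -0.1]
grip_width: 0.047
grasp_force: 0.0
```

Call:
{"method": "send_rows", "body": {
  "steps": "0.1 0 0 -0.02 0 0 0;0.1 0 0 -0.012 0 0 0;0.1 0 0 -0.007 0 0 0;0.1 0 0 0 0 0 0;0.1 0 0 0 0 0 0"
}}

```text
clock: 2.75
eef_pos: [0.4797, 0.3539, 0.1181]
tool_rot: [-0.138, 0.99, -0.0, -0.0]
ft_force: [0.1, 0.4, 0.3]
grip_width: 0.0469
grasp_force: 0.0
```

Call:
{"method": "send_rows", "body": {
  "steps": "-0.3 0 0 0 0 0 0;-0.6 0 0 0 0 0 0;-0.8 0 0 0 0 0 0;-1 0 0 0 0 0 0;-1 0 0 0 0 0 0"
}}

```text
clock: 3.17
eef_pos: [0.4802, 0.3545, 0.1191]
tool_rot: [-0.138, 0.99, 0.0, 0.001]
ft_force: [0.7, 1.1, 1.2]
grip_width: 0.0116
grasp_force: 58.3
```

Call:
{"method": "send_rows", "body": {
  "steps": "-1 0 0 0 0 0 0;-1 0 0 0 0 0 0;-1 0 0 0 0 0 0;-1 0 0 0 0 0 0;-1 0 0 0 0 0 0"
}}

```text
clock: 3.58
eef_pos: [0.4798, 0.3542, 0.1184]
tool_rot: [-0.138, 0.99, 0.0, 0.0]
ft_force: [0.3, 1.1, 1.7]
grip_width: 0.0116
grasp_force: 58.4
```

```bash
python3 - <<'E'
from h import *
import pickle
o=get_obs(); c=camera("wrist"); t=camera("top"); pickle.dump((o,c,t),open("d3.pkl","wb"))
print(o)
W=cloud(c,T_wc(c,o)); f=c["frame"].astype(int); m=(f[...,2]>f[...,0]*1.6+20)&(f[...,2]>f[...,1]*1.3+10)
save("w3.png",c["frame"],1.5)
E
```

```text
{'clock': 3.5833, 'joint_pos': array([6.35863354e-01, 4.96638378e-01, 8.00651016e-02, 1.15371927e+00,
       2.83937737e-05, 3.59667050e-01]), 'joint_vel': array([-0.00057698,  0.0021884 , -0.00205034,  0.0021448 , -0.00110815,
       -0.00155099]), 'tau': array([-7.91680464e-02, -4.68408072e+01,  2.29028392e+01,  3.68406018e-01,
       -3.69733782e-02, -1.62982298e-03]), 'eef_pos': array([0.47984439, 0.35420005, 0.1184481 ]), 'tool_rot': array([-1.37659623e-01,  9.90479563e-01,  1.32742409e-04,  2.14545299e-04]), 'ft_force': array([0.34030958, 1.0667468 , 1.69409081]), 'ft_torque': array([ 0.12180568, -0.1778401 ,  0.01327203]), 'grasp_force': 58.3561509847641, 'grip_width': 0.011633316400835874}
```

View pics/w3.png

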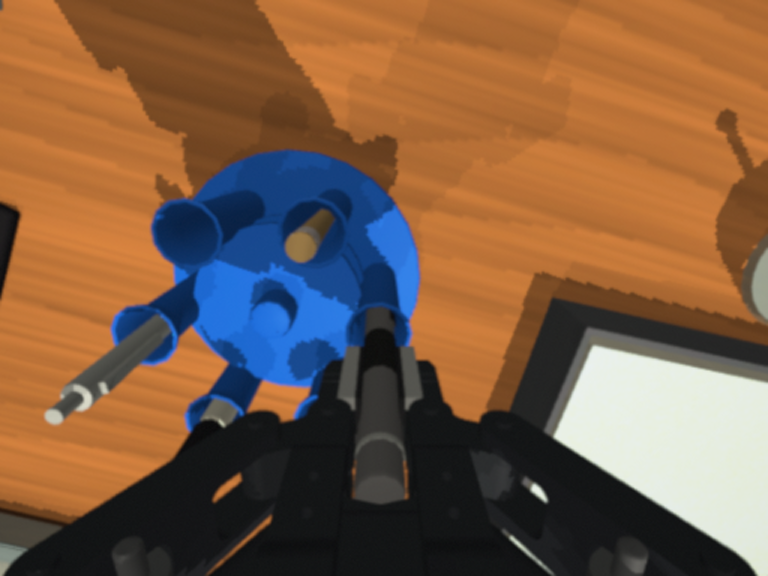

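The stylus is gripped at its barrel (about (380,390) in this view, collar at (380,300) over its tube). Lifting straight up.

Call:
{"method": "send_rows", "body": {
  "steps": "-1 0 0 0.01 0 0 0;-1 0 0 0.025 0 0 0;-1 0 0 0.025 0 0 0;-1 0 0 0.025 0 0 0;-1 0 0 0.025 0 0 0"
}}

```text
clock: 4.1
eef_pos: [0.4791, 0.3536, 0.2296]
tool_rot: [-0.138, 0.99, -0.0, -0.001]
ft_force: [0.3, -0.3, 0.5]
grip_width: 0.0117
grasp_force: 58.4
```

Call:
{"method": "send_rows", "body": {
  "steps": "-1 0 0 0.025 0 0 0;-1 0 0 0.025 0 0 0;-1 0 0 0.015 0 0 0;-1 0 0 0 0 0 0;-1 0 0 0 0 0 0"
}}

```text
clock: 4.52
eef_pos: [0.4798, 0.3541, 0.294]
tool_rot: [-0.138, 0.99, 0.0, 0.001]
ft_force: [-0.0, 0.1, -1.2]
grip_width: 0.0115
grasp_force: 58.4
```

```bash
python3 - <<'E'
from h import *
import pickle
o=get_obs(); c=camera("wrist"); s=camera("scene"); pickle.dump((o,c,s),open("d4.pkl","wb"))
print(o["eef_pos"],o["tool_rot"],o["ft_force"],o["grip_width"],o["grasp_force"])
Tc=c["T_tool_cam"]; W=cloud(c,Tc)  # tool coords
m=(abs(W[...,0])<.03)&(abs(W[...,1])<.02)&(W[...,2]>.004)&(W[...,2]<.12)
vv,uu=np.nonzero(m);Q=W[m]
for lo in np.arange(.0,.12,.008):
    k=(Q[:,2]>=lo)&(Q[:,2]<lo+.008)
    if k.any(): print(lo.round(3),k.sum(),np.median(Q[k],0).round(4),Q[k].min(0).round(3),Q[k].max(0).round(3),uu[k].mean().round(1),vv[k].mean().round(1))
print(proj(c,[[0,0,.1]],Tc))
Ts=T_wc(s); P=o["eef_pos"]+R.from_quat(o["tool_rot"]).apply([[0,0,.1]]); u,v=proj(s,P,Ts)[0]; print("scene",u,v)
a=cv2.resize(c["frame"][80:280,200:310],(330,600)); u,v=int(u),int(v)
b=cv2.resize(s["frame"][v-70:v+20,u-35:u+35],(420,540)); im=np.zeros((600,760,3),np.uint8); im[:,:330]=a; im[:540,340:]=b; save("w4.png",im)
E
```

```text
[0.47981814 0.35409122 0.29402014] [-1.37637225e-01  9.90482463e-01  2.84917038e-04  6.35037735e-04] [-0.01226135  0.11633187 -1.22521116] 0.011523239523515303 58.3685177564621
0.0 60 [ 0.0068 -0.0001  0.006 ] [ 0.004 -0.006  0.004] [0.008 0.005 0.008] 252.4 226.3
0.008 113 [ 0.0069 -0.0004  0.0115] [ 0.002 -0.007  0.008] [0.008 0.006 0.016] 252.5 222.6
0.016 96 [ 0.007  -0.0002  0.0199] [ 0.002 -0.006  0.016] [0.008 0.006 0.024] 252.4 216.9
0.024 102 [0.0068 0.0001 0.0283] [ 0.001 -0.007  0.024] [0.008 0.007 0.032] 253.0 212.5
0.032 89 [0.0073 0.0001 0.0355] [ 0.003 -0.007  0.032] [0.009 0.006 0.04 ] 253.0 207.1
0.04 75 [0.0074 0.0001 0.0439] [ 0.004 -0.006  0.04 ] [0.009 0.007 0.048] 253.1 202.7
0.048 70 [ 0.0078 -0.0006  0.0519] [ 0.003 -0.007  0.048] [0.009 0.007 0.056] 252.4 198.8
0.056 56 [ 0.0081 -0.0003  0.06  ] [ 0.004 -0.007  0.056] [0.009 0.006 0.064] 252.3 194.7
0.064 27 [ 0.0079 -0.0007  0.0669] [ 0.005 -0.005  0.065] [0.009 0.006 0.072] 252.6 191.5
0.072 20 [ 0.0079 -0.0003  0.0757] [ 0.006 -0.005  0.072] [0.008 0.003 0.08 ] 252.2 188.8
0.08 12 [ 0.0071 -0.0007  0.0827] [ 0.006 -0.003  0.081] [0.008 0.003 0.086] 252.2 186.8
0.088 6 [ 0.0063 -0.0003  0.0894] [ 0.006 -0.002  0.088] [0.007 0.002 0.092] 252.5 185.3
0.096 3 [ 0.0051 -0.0008  0.0974] [ 0.005 -0.002  0.097] [0.005 0.    0.098] 252.0 184.0
[[252.8946294  188.56698524]]
scene 389.7059104057875 200.46546910172577
```

View pics/w4.png

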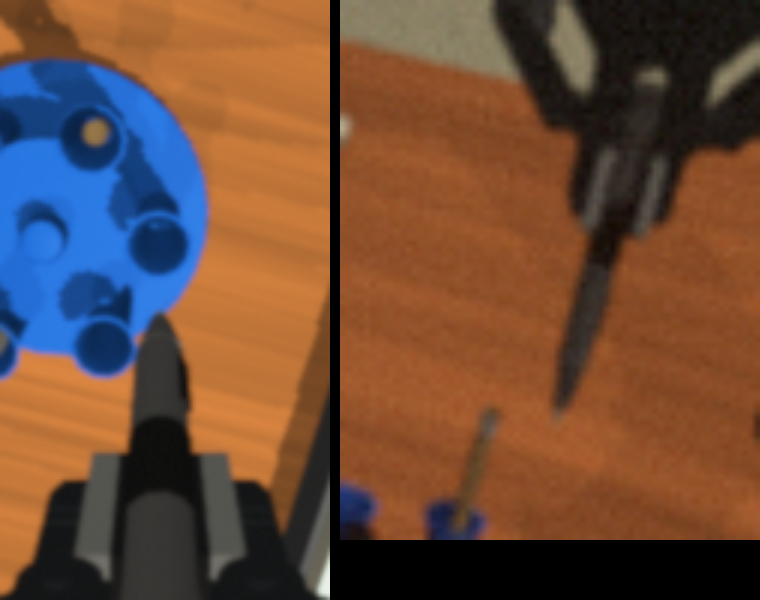

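The wrist crop shows the nib at (160,318) in the crop, and the scene crop shows it clear of the caddy. In the tool frame the nib is at about (0.003, -0.0005, 0.100). The tube is empty and the drum has not moved. Crossing to the tablet at nib height 0.19, above all the pens.

Call:
{"method": "send_rows", "body": {
  "steps": "-1 0.007 -0.016 0 0 0 0;-1 0.013 -0.032 0 0 0 0;-1 0.013 -0.032 0 0 0 0;-1 0.013 -0.032 0 0 0 0;-1 0.013 -0.032 0 0 0 0"
}}

```text
clock: 5.03
eef_pos: [0.538, 0.2085, 0.2911]
tool_rot: [-0.138, 0.99, -0.001, -0.002]
ft_force: [1.0, 0.3, 0.4]
grip_width: 0.0118
grasp_force: 58.4
```

Call:
{"method": "send_rows", "body": {
  "steps": "-1 0.013 -0.032 0 0 0 0;-1 0.013 -0.032 0 0 0 0;-1 0.013 -0.032 0 0 0 0;-1 0.013 -0.032 0 0 0 0;-1 0.013 -0.032 0 0 0 0"
}}

```text
clock: 5.45
eef_pos: [0.6031, 0.0483, 0.2911]
tool_rot: [-0.138, 0.99, 0.0, -0.002]
ft_force: [0.8, 0.6, -0.2]
grip_width: 0.0114
grasp_force: 58.4
```

Call:
{"method": "send_rows", "body": {
  "steps": "-1 0.007 -0.016 0 0 0 0;-1 0 0 0 0 0 0;-1 0 0 0 0 0 0;-1 0 0 0 0 0 0;-1 0 0 0 0 0 0"
}}

```text
clock: 5.87
eef_pos: [0.61, 0.0352, 0.2926]
tool_rot: [-0.138, 0.99, 0.0, -0.001]
ft_force: [-0.7, 0.5, -0.2]
grip_width: 0.0111
grasp_force: 58.5
```

```bash
python3 - <<'E'
from h import *
import pickle
o=get_obs(); c=camera("wrist"); pickle.dump((o,c),open("d5.pkl","wb"))
print(o["eef_pos"],o["joint_pos"].round(2))
T=T_wc(c,o)
for p in([.6263,.0225,.009],[.592,-.1524,.009],[.4822,-.127,.009]): print(proj(c,[p],T))
save("w5.png",c["frame"],1.5)
E
```

```text
[0.61000217 0.03522435 0.29260346] [ 0.06  0.46  0.48  1.59  0.   -0.22]
[[242.08855242 160.51413524]]
[[133.30957653 106.50748294]]
[[164.12440561  31.31630625]]
```

View pics/w5.png

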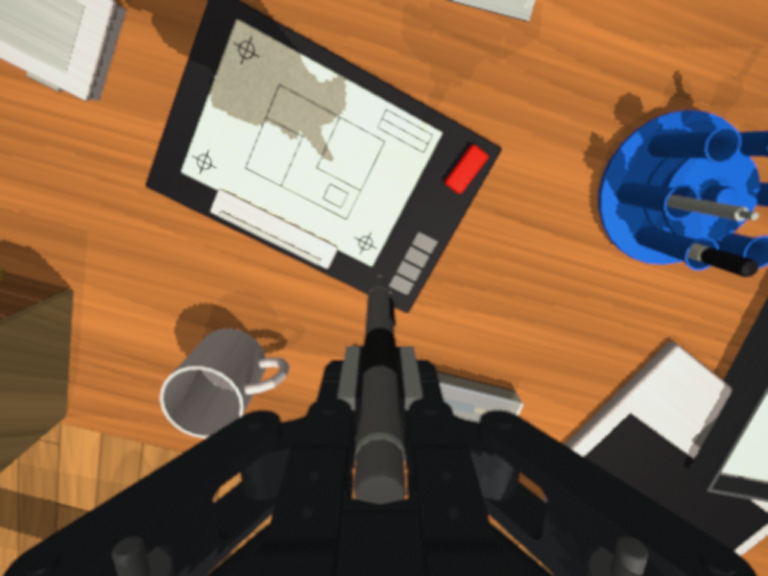

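Far-left cross is at (365,243), far-right (204,162), near-right (247,49). The nib is at (379,277). Refining with the known 110×176 rectangle.

```bash
python3 - <<'E'
from h import *
import pickle
o,c=pickle.load(open("d5.pkl","rb")); _,d=pickle.load(open("d0.pkl","rb"))
M=np.array([[55,88],[55,-88],[-55,-88]])/1000.
def cen(c,uv,r):
    g=c["frame"].mean(2); out=[]
    for u,v in uv:
        for _ in range(4):
            a,b=int(round(u)),int(round(v)); w=g[b-r:b+r+1,a-r:a+r+1]
            w=np.clip(cv2.morphologyEx(w,cv2.MORPH_CLOSE,np.ones((7,7)))-w-8,0,None)
            y,x=np.mgrid[-r:r+1,-r:r+1]; u,v=a+(w*x).sum()/w.sum(),b+(w*y).sum()/w.sum()
        out.append([u,v])
    return np.array(out)
for n,c,T,uv,r in(("wrist",c,T_wc(c,o),[[243.3,162],[136,108],[164.7,32.7]],8),("top",d["top"],T_wc(d["top"]),np.array([[380,251],[463,269],[450,321]])/1.5,7)):
    p=cen(c,uv,r); P=pts(c,p,T,.009)[:,:2]
    A=M-M.mean(0);B=P-P.mean(0);U,S,V=np.linalg.svd(A.T@B);Rm=(U@V).T
    F=A@Rm.T+P.mean(0); print(n,p.round(1).tolist(),"\n",P.round(4).tolist(),"\nfit",F.round(4).tolist(),"yaw",np.arctan2(Rm[1,0],Rm[0,0]))
E
```

```text
wrist [[243.2, 161.7], [135.8, 107.7], [164.0, 33.3]] 
 [[0.6277, 0.0247], [0.5927, -0.1486], [0.4847, -0.1267]] 
fit [[0.6275, 0.0243], [0.5927, -0.1483], [0.4849, -0.1266]] yaw -0.19864568517999578
top [[250.8, 165.5], [307.3, 176.7], [301.9, 217.0]] 
 [[0.6321, 0.0306], [0.6002, -0.148], [0.4731, -0.133]] 
fit [[0.6262, 0.025], [0.5937, -0.1479], [0.4856, -0.1276]] yaw -0.18617269532185965
```

Call:
{"method": "send_rows", "body": {
  "steps": "-1 0.01 -0.005 -0.01 0 0 0;-1 0.01 -0.005 -0.03 0 0 0;-1 0 0 -0.03 0 0 0;-1 0 0 -0.03 0 0 0;-1 0 0 -0.03 0 0 0"
}}

```text
clock: 6.33
eef_pos: [0.631, 0.0245, 0.1613]
tool_rot: [-0.138, 0.99, -0.0, 0.0]
ft_force: [0.7, -0.5, 0.2]
grip_width: 0.0116
grasp_force: 58.5
```

Call:
{"method": "send_rows", "body": {
  "steps": "-1 0 0 -0.02 0 0 0;-1 0 0 -0.01 0 0 0;-1 0 0 -0.005 0 0 0;-1 0 0 0 0 0 0;-1 0 0 0 0 0 0"
}}

```text
clock: 6.75
eef_pos: [0.6317, 0.0243, 0.1295]
tool_rot: [-0.138, 0.99, -0.0, 0.001]
ft_force: [-1.0, -0.5, 0.1]
grip_width: 0.0114
grasp_force: 58.5
```

```bash
python3 - <<'E'
from h import *
import pickle
o=get_obs(); c=camera("wrist"); pickle.dump((o,c),open("d6.pkl","wb"))
print(o["eef_pos"],o["ft_force"])
T=T_wc(c,o); print(proj(c,[[.6275,.0243,.009]],T), proj(c,[[.003,-.0005,.1]],c["T_tool_cam"]))
save("w6.png",c["frame"][130:230,190:310],6)
E
```

```text
[0.63166155 0.02428755 0.12945346] [-0.97942006 -0.53199815  0.05567342]
[[254.15643376 178.09262197]] [[252.34411824 185.41844346]]
```

View pics/w6.png

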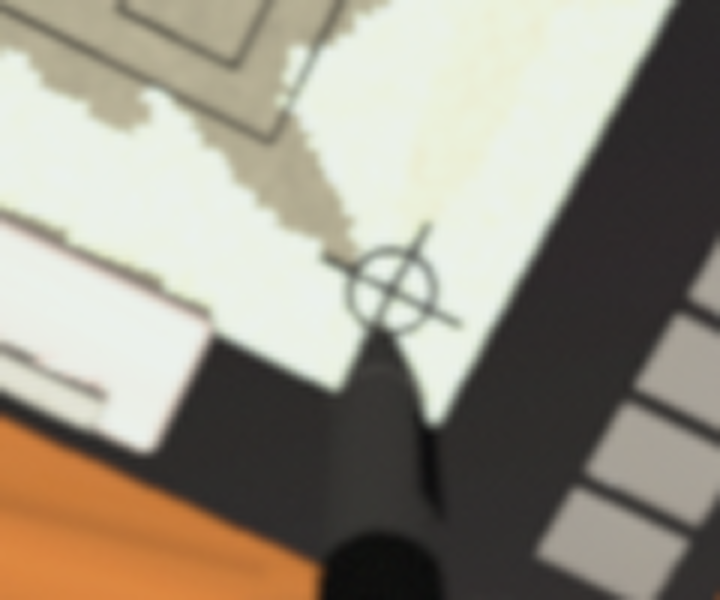

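The cross is at native pixel (255.5,178.3), and the nib sits just short of its centre. I shift 2 mm left and go down in small steps.

Call:
{"method": "send_rows", "body": {
  "steps": "-1 0 0.002 -0.006 0 0 0;-1 0 0 -0.006 0 0 0;-1 0 0 -0.003 0 0 0;-1 0 0 0 0 0 0;-1 0 0 0 0 0 0"
}}

```text
clock: 7.22
eef_pos: [0.6304, 0.026, 0.113]
tool_rot: [-0.138, 0.99, 0.0, -0.0]
ft_force: [-0.2, 0.3, -0.4]
grip_width: 0.0115
grasp_force: 58.5
```

Call:
{"method": "send_rows", "body": {
  "steps": "-1 0 0 -0.001 0 0 0;-1 0 0 -0.001 0 0 0;-1 0 0 0 0 0 0;-1 0 0 0 0 0 0;-1 0 0 0 0 0 0"
}}

```text
clock: 7.63
eef_pos: [0.6307, 0.0261, 0.1114]
tool_rot: [-0.138, 0.99, -0.0, 0.0]
ft_force: [-0.2, 0.2, -0.3]
grip_width: 0.0112
grasp_force: 58.5
```

Call:
{"method": "send_rows", "body": {
  "steps": "-1 0 0 -0.001 0 0 0;-1 0 0 0 0 0 0;-1 0 0 0 0 0 0;-1 0 0 0 0 0 0;-1 0 0 0 0 0 0"
}}

```text
clock: 8.05
eef_pos: [0.6309, 0.0261, 0.1105]
tool_rot: [-0.138, 0.99, -0.0, 0.0]
ft_force: [0.1, 0.3, 0.8]
grip_width: 0.0116
grasp_force: 58.5
```

Call:
{"method": "send_rows", "body": {
  "steps": "-1 0 0 -0.001 0 0 0;-1 0 0 0 0 0 0;-1 0 0 0 0 0 0;-1 0 0 0 0 0 0;-1 0 0 0 0 0 0"
}}

```text
clock: 8.47
eef_pos: [0.6308, 0.026, 0.1094]
tool_rot: [-0.138, 0.99, -0.0, 0.0]
ft_force: [-0.1, 0.3, 1.8]
grip_width: 0.0117
grasp_force: 58.5
```

Call:
{"method": "send_rows", "body": {
  "steps": "-1 0 0 -0.001 0 0 0;-1 0 0 0 0 0 0;-1 0 0 0 0 0 0;-1 0 0 0 0 0 0;-1 0 0 0 0 0 0"
}}

```text
clock: 8.88
eef_pos: [0.6308, 0.026, 0.1084]
tool_rot: [-0.138, 0.99, -0.0, 0.0]
ft_force: [1.0, -0.5, 2.1]
grip_width: 0.0118
grasp_force: 58.5
```

```bash
python3 - <<'E'
from h import *
import pickle
o=get_obs(); c=camera("wrist"); pickle.dump((o,c),open("d7.pkl","wb"))
print(o["eef_pos"],o["ft_force"]); T=T_wc(c,o); print(proj(c,[[.6273,.0255,.009]],T))
save("w7.png",c["frame"][140:220,200:300],8)
E
```

```text
[0.63080136 0.02604775 0.10844442] [ 0.96718021 -0.50839506  2.09635262]
[[253.37731575 185.0208967 ]]
```

View pics/w7.png

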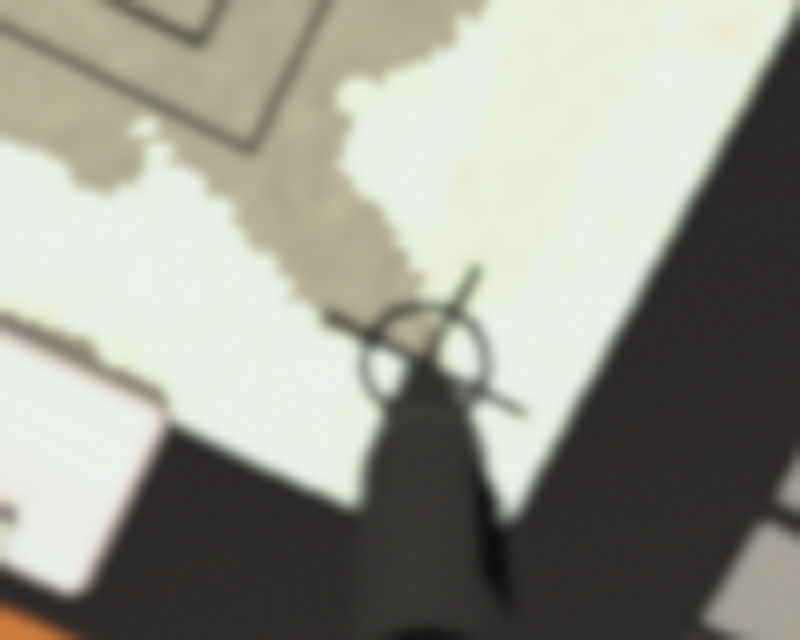

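The nib is on the centre of the far-left circle (426,362) at about 2 N, rested more than 0.5 s. Lifting 50 mm and hopping to the far-right cross, delta (-0.035, -0.1725).

Call:
{"method": "send_rows", "body": {
  "steps": "-1 0 0 0.01 0 0 0;-1 0 0 0.02 0 0 0;-1 0 0 0.02 0 0 0;-1 -0.005 -0.0225 0 0 0 0;-1 -0.006 -0.03 0 0 0 0"
}}

```text
clock: 9.35
eef_pos: [0.6209, -0.0246, 0.1604]
tool_rot: [-0.14, 0.99, 0.0, 0.002]
ft_force: [-0.1, -0.5, -0.0]
grip_width: 0.0115
grasp_force: 58.5
```

Call:
{"method": "send_rows", "body": {
  "steps": "-1 -0.006 -0.03 0 0 0 0;-1 -0.006 -0.03 0 0 0 0;-1 -0.006 -0.03 0 0 0 0;-1 -0.006 -0.03 0 0 0 0;-1 0 0 0 0 0 0"
}}

```text
clock: 9.77
eef_pos: [0.594, -0.1518, 0.1585]
tool_rot: [-0.134, 0.991, -0.001, -0.001]
ft_force: [1.1, -0.1, -1.1]
grip_width: 0.0116
grasp_force: 58.5
```

Call:
{"method": "send_rows", "body": {
  "steps": "-1 0 0 -0.015 0 0 0;-1 0 0 -0.015 0 0 0;-1 0 0 0 0 0 0;-1 0 0 0 0 0 0;-1 0 0 0 0 0 0"
}}

```text
clock: 10.18
eef_pos: [0.596, -0.1461, 0.129]
tool_rot: [-0.138, 0.99, -0.0, 0.0]
ft_force: [-1.0, 0.2, -0.1]
grip_width: 0.0112
grasp_force: 58.5
```

```bash
python3 - <<'E'
from h import *
import pickle
o=get_obs(); c=camera("wrist"); pickle.dump((o,c),open("d8.pkl","wb"))
print(o["eef_pos"],o["ft_force"]); T=T_wc(c,o); p=proj(c,[[.5927,-.1475,.009],[.4847,-.1258,.009]],T);print(p)
im=np.zeros((480,760,3),np.uint8)
a=cv2.resize(c["frame"][140:220,200:300],(600,480)); im[:,:600]=a
u,v=p[1].astype(int); print(u,v); b=c["frame"][max(v-13,0):v+13,u-10:u+10]; im[:b.shape[0]*7,605:605+140]=cv2.resize(b,(140,b.shape[0]*7))
save("w8.png",im)
E
```

```text
[ 0.59597113 -0.14611944  0.12901186] [-0.9811572   0.21809137 -0.0717441 ]
[[252.47883078 178.88868312]
 [310.09751763  70.65760372]]
310 70
```

View pics/w8.png

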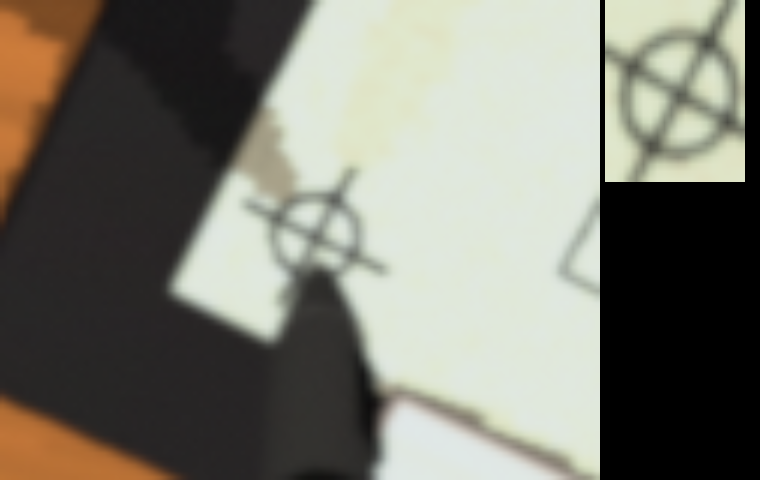

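The far-right cross is at native pixel (252.5,179.2), predicted (252.5,178.9), with the nib lined up below it. The near-right cross is also within 1 px of prediction. That uses up (indeed one over) the picture allowance, so I go on by numbers. Touching down.

Call:
{"method": "send_rows", "body": {
  "steps": "-1 0 0 -0.006 0 0 0;-1 0 0 -0.006 0 0 0;-1 0 0 -0.003 0 0 0;-1 0 0 -0.001 0 0 0;-1 0 0 -0.001 0 0 0"
}}

```text
clock: 10.65
eef_pos: [0.5954, -0.1463, 0.1108]
tool_rot: [-0.138, 0.99, 0.0, -0.0]
ft_force: [-0.6, -0.5, 0.5]
grip_width: 0.0114
grasp_force: 58.5
```

Call:
{"method": "send_rows", "body": {
  "steps": "-1 0 0 -0.001 0 0 0;-1 0 0 -0.001 0 0 0;-1 0 0 -0.001 0 0 0;-1 0 0 0 0 0 0;-1 0 0 0 0 0 0"
}}

```text
clock: 11.07
eef_pos: [0.5958, -0.1464, 0.1086]
tool_rot: [-0.138, 0.99, 0.0, 0.0]
ft_force: [-1.2, 1.0, 1.9]
grip_width: 0.0113
grasp_force: 58.6
```

Call:
{"method": "send_rows", "body": {
  "steps": "-1 0 0 0 0 0 0;-1 0 0 0 0 0 0;-1 0 0 0 0 0 0;-1 0 0 0 0 0 0;-1 0 0 0 0 0 0"
}}

```text
clock: 11.48
eef_pos: [0.5957, -0.1464, 0.1084]
tool_rot: [-0.138, 0.99, -0.0, 0.0]
ft_force: [-0.5, 0.6, 2.5]
grip_width: 0.0115
grasp_force: 58.6
```

Far-right touched at about 2 N for more than 0.5 s. Lifting and hopping to near-right, delta (-0.108, +0.022).

Call:
{"method": "send_rows", "body": {
  "steps": "-1 0 0 0.01 0 0 0;-1 0 0 0.02 0 0 0;-1 0 0 0.02 0 0 0;-1 -0.018 0.004 0 0 0 0;-1 -0.03 0.006 0 0 0 0"
}}

```text
clock: 11.9
eef_pos: [0.5511, -0.1373, 0.1603]
tool_rot: [-0.138, 0.99, -0.001, 0.003]
ft_force: [-0.3, 0.3, 0.5]
grip_width: 0.0115
grasp_force: 58.5
```

Call:
{"method": "send_rows", "body": {
  "steps": "-1 -0.03 0.006 0 0 0 0;-1 -0.03 0.006 0 0 0 0;-1 0 0 0 0 0 0;-1 0 0 -0.015 0 0 0;-1 0 0 -0.015 0 0 0"
}}

```text
clock: 12.32
eef_pos: [0.4889, -0.1249, 0.1299]
tool_rot: [-0.138, 0.99, -0.001, 0.002]
ft_force: [-0.6, -0.6, -1.2]
grip_width: 0.0114
grasp_force: 58.6
```

Call:
{"method": "send_rows", "body": {
  "steps": "-1 0 0 0 0 0 0;-1 0 0 0 0 0 0;-1 0 0 0 0 0 0;-1 0 0 0 0 0 0;-1 0 0 0 0 0 0"
}}

```text
clock: 12.73
eef_pos: [0.4885, -0.1246, 0.1292]
tool_rot: [-0.138, 0.99, -0.0, 0.001]
ft_force: [0.1, 0.0, -0.7]
grip_width: 0.0114
grasp_force: 58.6
```

```bash
python3 - <<'E'
from h import *
o=get_obs(); c=camera("wrist"); print(o["eef_pos"],o["ft_force"]); T=T_wc(c,o)
u,v=proj(c,[[.4847,-.1258,.009]],T)[0]; print(u,v)
# cross by matching a drawn template
g=c["frame"].mean(2).astype(np.float32); best=None
P=lambda m,a: proj(c,np.c_[m[0]+a[:,0],m[1]+a[:,1],np.full(len(a),.009)],T)
t=np.linspace(0,2*np.pi,60); s=np.linspace(-.013,.013,40); cy,sy=np.cos(-.199),np.sin(-.199)
sh=np.r_[np.c_[np.cos(t),np.sin(t)]*.0075,np.c_[s*cy,s*sy],np.c_[-s*sy,s*cy]]
bh=cv2.morphologyEx(g,cv2.MORPH_BLACKHAT,np.ones((7,7)))
for dx in np.arange(-.006,.0061,.0005):
  for dy in np.arange(-.006,.0061,.0005):
    q=P((.4847+dx,-.1258+dy),sh).astype(np.float32); q=q[q[:,1]<181]
    val=cv2.remap(bh,q[:,:1],q[:,1:],cv2.INTER_LINEAR).mean()
    if best is None or val>best[0]: best=(val,dx,dy)
print(best)
E
```

```text
[ 0.48851638 -0.12464233  0.12915325] [ 0.1050889   0.00671477 -0.72217586]
252.94151480846298 178.26619037207357
(np.float32(69.276306), np.float64(0.0005000000000000056), np.float64(5.204170427930421e-18))
```

The cross matches prediction to 0.5 mm. Touching down.

Call:
{"method": "send_rows", "body": {
  "steps": "-1 0 0 -0.006 0 0 0;-1 0 0 -0.006 0 0 0;-1 0 0 -0.003 0 0 0;-1 0 0 -0.001 0 0 0;-1 0 0 -0.001 0 0 0"
}}

```text
clock: 13.2
eef_pos: [0.4873, -0.1244, 0.1107]
tool_rot: [-0.138, 0.99, 0.0, -0.001]
ft_force: [-0.4, -0.0, -1.2]
grip_width: 0.0117
grasp_force: 58.6
```

Call:
{"method": "send_rows", "body": {
  "steps": "-1 0 0 -0.001 0 0 0;-1 0 0 -0.001 0 0 0;-1 0 0 -0.001 0 0 0;-1 0 0 0 0 0 0;-1 0 0 0 0 0 0"
}}

```text
clock: 13.62
eef_pos: [0.4877, -0.1244, 0.1085]
tool_rot: [-0.138, 0.99, 0.0, 0.0]
ft_force: [-0.3, 0.5, 2.0]
grip_width: 0.0118
grasp_force: 58.6
```

Call:
{"method": "send_rows", "body": {
  "steps": "-1 0 0 0 0 0 0;-1 0 0 0 0 0 0;-1 0 0 0 0 0 0;-1 0 0 0 0 0 0;-1 0 0 0 0 0 0"
}}

```text
clock: 14.03
eef_pos: [0.4877, -0.1244, 0.1084]
tool_rot: [-0.138, 0.99, -0.0, 0.0]
ft_force: [-1.2, 1.1, 1.9]
grip_width: 0.0114
grasp_force: 58.6
```

Third cross touched. Returning high above the pens to the caddy.

Call:
{"method": "send_rows", "body": {
  "steps": "-1 0 0 0.02 0 0 0;-1 0 0 0.041 0 0 0;-1 0 0 0.041 0 0 0;-1 0 0 0.041 0 0 0;-1 0 0 0.041 0 0 0"
}}

```text
clock: 14.45
eef_pos: [0.4875, -0.1245, 0.294]
tool_rot: [-0.138, 0.99, -0.0, 0.0]
ft_force: [1.0, -0.4, -0.6]
grip_width: 0.0116
grasp_force: 58.6
```

Call:
{"method": "send_rows", "body": {
  "steps": "-1 -0.001 0.02 0.001 0 0 0;-1 -0.001 0.036 0 0 0 0;-1 -0.001 0.036 0 0 0 0;-1 -0.001 0.036 0 0 0 0;-1 -0.001 0.036 0 0 0 0"
}}

```text
clock: 14.87
eef_pos: [0.4827, 0.0408, 0.2933]
tool_rot: [-0.137, 0.991, -0.0, 0.0]
ft_force: [0.8, -0.0, -0.5]
grip_width: 0.0116
grasp_force: 58.6
```

Call:
{"method": "send_rows", "body": {
  "steps": "-1 -0.001 0.036 0 0 0 0;-1 -0.001 0.036 0 0 0 0;-1 -0.001 0.036 0 0 0 0;-1 0 0.036 0 0 0 0;-1 0 0.036 0 0 0 0"
}}

```text
clock: 15.28
eef_pos: [0.4796, 0.2214, 0.2932]
tool_rot: [-0.138, 0.99, -0.0, 0.0]
ft_force: [0.6, -0.6, 0.8]
grip_width: 0.0113
grasp_force: 58.6
```

Call:
{"method": "send_rows", "body": {
  "steps": "-1 0 0.036 0 0 0 0;-1 0 0.036 0 0 0 0;-1 0 0.036 0 0 0 0;-1 0 0.02 0 0 0 0;-1 0 0.0065 0 0 0 0"
}}

```text
clock: 15.7
eef_pos: [0.4792, 0.3576, 0.2919]
tool_rot: [-0.14, 0.99, 0.0, -0.0]
ft_force: [-0.4, 0.4, -0.3]
grip_width: 0.0112
grasp_force: 58.6
```

Call:
{"method": "send_rows", "body": {
  "steps": "-1 0 0 0 0 0 0;-1 0 0 0 0 0 0;-1 0 0 0 0 0 0;-1 0 0 0 0 0 0;-1 0 0 0 0 0 0"
}}

```text
clock: 16.12
eef_pos: [0.4801, 0.3527, 0.2938]
tool_rot: [-0.137, 0.991, 0.0, 0.0]
ft_force: [0.3, 1.1, -0.8]
grip_width: 0.0112
grasp_force: 58.6
```

```bash
python3 - <<'E'
from h import *
import pickle
o=get_obs(); c=camera("wrist"); pickle.dump((o,c),open("d9.pkl","wb"))
print(o["eef_pos"],o["tool_rot"],o["ft_force"])
o4,c4,_=pickle.load(open("d4.pkl","rb"))
print(o4["eef_pos"])
b=lambda x:cv2.GaussianBlur(x["frame"].mean(2).astype(np.float32),(3,3),0)
A=b(c4)[95:200,180:270];B=b(c)[95:200,180:270]
print("shift px",cv2.phaseCorrelate(A-A.mean(),B-B.mean(),cv2.createHanningWindow((90,105),cv2.CV_32F)), "mean diff",abs(A-B).mean())
# own tube mouth: rim points at z~.098 near (.48,.352)
for oo,cc in((o4,c4),(o,c)):
    T=T_wc(cc,oo); W=cloud(cc,T); f=cc["frame"].astype(int); m=(f[...,2]>f[...,0]*1.6+20)&(f[...,2]>f[...,1]*1.3+10)
    k=m&(W[...,2]>.0945)&(W[...,2]<.102); r=[]
    P=W[k][:,:2]
    # fit hexagon of mouths: drum axis (x,y) & phase maximise rim points at r~12 of any tube
    from scipy.optimize import minimize
    def cost(q,Pk=P):
        a=q[2]+np.arange(6)*np.pi/3; C=np.c_[q[0]+.05*np.cos(a),q[1]+.05*np.sin(a)]
        d=np.linalg.norm(Pk[:,None]-C,axis=2).min(1); return np.minimum(abs(d-.0122),.004).mean()
    z=min((minimize(cost,[.49+i,.3025+j,1.79+t],method="Nelder-Mead",options=dict(xatol=1e-5,fatol=1e-8)) for i in(-.003,.003) for j in(-.003,.003) for t in(-.06,.06)),key=lambda z:z.fun)
    q=z.x; print(len(P),q.round(4),z.fun,"tube",(q[:2]+.05*np.array([np.cos(q[2]),np.sin(q[2])])).round(4))
E
```

```text
[0.48008207 0.3527361  0.29382371] [-1.36714029e-01  9.90610515e-01  6.04208290e-05  2.81261019e-04] [ 0.26260677  1.05989711 -0.8090883 ]
[0.47981814 0.35409122 0.29402014]
shift px ((1.365384615865942, 0.5206896074676024), 0.9408069673389073) mean diff 4.565602
888 [0.4907 0.3046 1.8817] 0.0008815454672710223 tube [0.4754 0.3522]
900 [0.4908 0.3047 1.8844] 0.0008891908548325216 tube [0.4753 0.3522]
```

The drum stands where it was: tube fit (0.4753, 0.3522) in both pictures. Correcting 1 mm in y and descending to the mouth, then in.

Call:
{"method": "send_rows", "body": {
  "steps": "-1 0 0.001 -0.01 0 0 0;-1 0 0 -0.02 0 0 0;-1 0 0 -0.02 0 0 0;-1 0 0 -0.02 0 0 0;-1 0 0 -0.01 0 0 0"
}}

```text
clock: 16.58
eef_pos: [0.4785, 0.3538, 0.2099]
tool_rot: [-0.137, 0.991, -0.001, -0.002]
ft_force: [-0.7, -0.2, 0.2]
grip_width: 0.0113
grasp_force: 58.6
```

Call:
{"method": "send_rows", "body": {
  "steps": "-1 0 0 -0.005 0 0 0;-1 0 0 -0.005 0 0 0;-1 0 0 -0.005 0 0 0;-1 0 0 -0.005 0 0 0;-1 0 0 -0.005 0 0 0"
}}

```text
clock: 17.0
eef_pos: [0.4802, 0.3554, 0.1888]
tool_rot: [-0.138, 0.99, 0.0, 0.001]
ft_force: [-0.2, 0.4, -0.1]
grip_width: 0.0113
grasp_force: 58.6
```

Call:
{"method": "send_rows", "body": {
  "steps": "-1 0 -0.001 -0.005 0 0 0;-1 0 0 -0.006 0 0 0;-1 0 0 -0.006 0 0 0;-1 0 0 -0.006 0 0 0;-1 0 0 -0.006 0 0 0"
}}

```text
clock: 17.42
eef_pos: [0.4796, 0.354, 0.1586]
tool_rot: [-0.138, 0.99, -0.0, -0.0]
ft_force: [-0.6, 0.1, -0.5]
grip_width: 0.0116
grasp_force: 58.6
```

Call:
{"method": "send_rows", "body": {
  "steps": "-1 0 0 -0.006 0 0 0;-1 0 0 -0.006 0 0 0;-1 0 0 -0.006 0 0 0;-1 0 0 -0.006 0 0 0;-1 0 0 0 0 0 0"
}}

```text
clock: 17.83
eef_pos: [0.4789, 0.3535, 0.1336]
tool_rot: [-0.138, 0.99, -0.001, -0.001]
ft_force: [0.4, -0.6, -1.5]
grip_width: 0.0117
grasp_force: 58.6
```

Call:
{"method": "send_rows", "body": {
  "steps": "-1 0 0 -0.005 0 0 0;-1 0 0 -0.004 0 0 0;-1 0 0 -0.003 0 0 0;-1 0 0 -0.002 0 0 0;-1 0 0 0 0 0 0"
}}

```text
clock: 18.25
eef_pos: [0.4795, 0.3539, 0.1208]
tool_rot: [-0.138, 0.99, -0.0, -0.0]
ft_force: [0.4, -0.4, -1.0]
grip_width: 0.0115
grasp_force: 58.6
```

Call:
{"method": "send_rows", "body": {
  "steps": "-1 0 0 0 0 0 0;-1 0 0 0 0 0 0;-1 0 0 0 0 0 0;-1 0 0 0 0 0 0;-1 0 0 0 0 0 0"
}}

```text
clock: 18.67
eef_pos: [0.4797, 0.3541, 0.1214]
tool_rot: [-0.138, 0.99, 0.0, 0.0]
ft_force: [-0.3, 0.2, -0.4]
grip_width: 0.0115
grasp_force: 58.6
```

Call:
{"method": "send_rows", "body": {
  "steps": "-1 0 0 -0.001 0 0 0;-1 0 0 -0.0015 0 0 0;-1 0 0 0 0 0 0;-1 0 0 0 0 0 0;-1 0 0 0 0 0 0"
}}

```text
clock: 19.08
eef_pos: [0.4798, 0.3542, 0.1189]
tool_rot: [-0.138, 0.99, 0.0, 0.0]
ft_force: [-0.8, 0.0, -0.2]
grip_width: 0.0118
grasp_force: 58.6
```

Call:
{"method": "send_rows", "body": {
  "steps": "-0.5 0 0 0 0 0 0;-0.3 0 0 0 0 0 0;-0.1 0 0 0 0 0 0;0.1 0 0 0 0 0 0;0.1 0 0 0 0 0 0"
}}

```text
clock: 19.5
eef_pos: [0.4798, 0.354, 0.1188]
tool_rot: [-0.138, 0.99, -0.0, 0.0]
ft_force: [0.5, -0.1, 0.4]
grip_width: 0.0468
grasp_force: 0.0
```

Call:
{"method": "send_rows", "body": {
  "steps": "0.1 0 0 0 0 0 0;0.1 0 0 0.005 0 0 0;0.1 0 0 0.015 0 0 0;0.1 0 0 0.025 0 0 0;0.1 0 0 0.025 0 0 0"
}}

```text
clock: 19.92
eef_pos: [0.479, 0.3536, 0.189]
tool_rot: [-0.138, 0.99, -0.001, -0.001]
ft_force: [1.2, 0.4, 0.0]
grip_width: 0.0466
grasp_force: 0.0
```

Call:
{"method": "send_rows", "body": {
  "steps": "0.1 0 0 0.025 0 0 0;0.1 0 0 0.025 0 0 0;0.1 0 0 0.025 0 0 0;0.1 0 0 0.015 0 0 0;0.1 0 0 0 0 0 0"
}}

```text
clock: 20.33
eef_pos: [0.4812, 0.3552, 0.2838]
tool_rot: [-0.138, 0.99, 0.002, 0.004]
ft_force: [0.3, 0.6, 0.4]
grip_width: 0.0471
grasp_force: 0.0
```

Call:
{"method": "send_rows", "body": {
  "steps": "0.1 -0.03 0.006 0 0 0 0;0.1 0 0 0 0 0 0;0.1 0 0 0 0 0 0;0.1 0 0 0 0 0 0;0.1 0 0 0 0 0 0"
}}

```text
clock: 20.75
eef_pos: [0.4501, 0.3599, 0.2783]
tool_rot: [-0.138, 0.99, -0.0, -0.0]
ft_force: [0.2, 0.5, -0.5]
grip_width: 0.0471
grasp_force: 0.0
```

```bash
python3 - <<'E'
from h import *
o=get_obs(); c=camera("wrist"); T=T_wc(c,o); W=cloud(c,T); print(o["eef_pos"],o["grip_width"],o["ft_force"])
m=(np.hypot(W[...,0]-.48,W[...,1]-.353)<.03)&(W[...,2]>.105)&(W[...,2]<.22);Q=W[m]
for lo in np.arange(.105,.2,.02):
    s=(Q[:,2]>=lo)&(Q[:,2]<lo+.02)
    if s.any(): print(lo.round(3),s.sum(),np.median(Q[s],0).round(4))
print(Q[:,2].max())
top=Q[Q[:,2]>.18]; print("tail",np.median(top,0) if len(top) else None)
E
```

```text
[0.45005154 0.359931   0.27828483] 0.04707272367387235 [ 0.16352929  0.48006229 -0.45526231]
0.105 60 [0.4728 0.3526 0.1154]
0.125 81 [0.4738 0.3529 0.1351]
0.145 89 [0.4743 0.353  0.155 ]
0.165 213 [0.4768 0.3541 0.1831]
0.185 18 [0.4789 0.3539 0.1852]
0.1858902243078719
tail [0.47896981 0.35443194 0.18422379]
```

The tail is at 0.184 as at the start, and the stylus is upright and released in its tube. Handing in.

```bash
python3 -c "
from workcell import *
print(job_done())"
```

```text
the job is handed in; nothing more can be done
None
```

The three crosses were touched in order at about 2 N, held over half a second each, and the stylus stands released in its own tube. The job was handed in at about 21 s with no verdict returned; I viewed 11 pictures, one over the limit.

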